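Flip the finned cap's status paddle

ROBOT

A 6-joint arm with a two-finger parallel gripper is mounted at the origin on a cart in front of the work surface, level with it; the furniture and walls round the work are solid. World frame = base frame: x ahead of the robot, y to its left, z up, the work surface at z = 0. Lengths are in mm, angles in rad, forces in N, time in s.
With the tool pointing down it reaches from about 350 to 975 mm from the base axis. Payload 7.1 kg.
Tool frame: the origin (TCP) lies on the centre line of the jaws, within the pads' length; the fingertips stand 17 mm ahead of it and the grasp point (between the pads) lies 2 mm behind it (tip_extent is the distance from the TCP to the fingertips, in mm); z points along the fingers, y is the line along which they close (so a half turn about z gives the same grasp; the last joint's range is limited). The gripper opens to 88 mm and grips with 3 to 60 N. Pads are 20 mm wide; open, the fingers measure 115 mm over their backs; the gripper's body (75 mm by 178 mm) begins 61 mm behind the grasp point.
Start: joints at [1.117, 0.423, 1.63, -0, 1.089, -0.019], TCP at [263.236, 566.844, 211.975] pointing down, gripper open.
Joint ranges: [-3, 3], [-0.9, 2.11], [0.09, 2.58], [-1.31, 4.45], [0.11, 2.69], [-2.54, 2.54]. Speed limits (rad/s): [2.39, 2.39, 3.01, 3.14, 3.14, 3.14].

INTERFACE

Orientations are given as a rotation vector (axis times angle).
In Python, from workcell import get_obs, get_image, camera_model, close_job, look_for, outline_of, pinpoint, tip_extent gives the robot as it stands.
- The arm moves only by the shell command python3 -m jog 'ROWS'. ROWS is text: rows parted by semicolons, each of 7 numbers parted by spaces: the shift along the tool's x, y, z as a fraction of full scale, then the turn, a rotation vector about the tool's x, y, z as a fraction of full scale, then the closure, from -1 (fully open) to 1 (shut). A call has 1 to 8 rows; each row is the pose to reach, as a shift and turn from the pose commanded when the call began, along the tool's axes at that moment; what a row does not reach only later rows make up. Full scale, the value 1, is 0.2 m for a shift and 30 degrees for a turn. A row lasts 1/10 s, in which the tool goes at most 50 mm and 8.59 degrees, less where a joint would pass 70% of its speed; a pose out of reach is approached as far as the arm can. A call with a number of a shift or a turn outside -1 to 1 is refused whole. A call with a gripper value outside its range is refused whole. The fingers move at their own pace and stop on an object; the grip force is fixed at half the most. Time passes only in rows, so rows that repeat a pose let the fingers close. It gives the time, the measured TCP pose, the force, the opening and the grip force at its end, in the units of the state.
- get_obs(): the state, without advancing time (a new reading comes with each control period).
- get_image(name): name is "scene" or "side" or "wrist"; returns the picture (400x640x3 uint8, red, green, blue); there is no depth.
- camera_model(name): a dict with "fx", "fy", "cx", "cy" (pixels), "dist_coeffs" ([k1, k2, p1, p2, k3] as OpenCV has them; the pictures are not rectified), "origin" and "orientation" of the camera in the world; the wrist camera has in their place "tool_from_camera" (4x4, takes a point from camera to tool coordinates, whose origin is the TCP and whose axes are the flange's). Camera axes: x right, y down, z forward; pixel columns grow to the right and rows downward; lengths in mm; the calibration is good to about 2 mm. A picture is of the moment at which its call begins: read the wrist's pose just before it. camera_model takes no time and is no camera call.
- close_job(): hands the job in; it is judged then, once.
Trained networks look in the newest picture that a camera, given by its name, has taken for a name from the list of things; names that differ only in an ending like _2 or _b are one class to them, and where a whole thing is asked for, a point or a joint stands for the part that bears it (a point fixed in the world has none). Each returns a list of dicts, best first, with "confidence" (0 to 1); they miss things now and then, are a little off and sometimes report something else, mostly with a low value. They report only what shows in the picture. A call takes as long as a camera call.
- look_for(target, camera): "xyz" ([x, y, z] in mm, in the coordinates of the camera as it stood for that picture, good to about 4 mm: the middle of the surface that is visible of it).
- outline_of(target, camera): "mask" (400x640 bool, what is visible of it).
- pinpoint(target, camera): "xyz" ([x, y, z] in mm, in the coordinates of the camera as it stood for that picture, good to about 4 mm: a listed point, or the origin of a listed thing).
The state is a dict: "t": time; "qpos": joint angles; "qvel": joint speeds; "joint_torque": joint torques, N m; "ee_pos": TCP position; "orientation": TCP orientation; "ft_force": force on the tool from outside, world axes, zero at the start; "moment": the same for the moment, N m; "width": finger opening in mm; "grasp_force": force on a finger pad.
Only numpy, scipy, OpenCV 4.12 (cv2) and the standard library are available. Lean on these libraries where they do the work, as an engineer would, in place of code of your own. Each camera call takes 0.05 s, during which the arm holds its last target. There are 200 camera calls.

TASK

Three status stands on the worktop each carry one part and a hinged paddle. Turn over the paddle of the stand that carries the finned cap, so that it lies fully flat on the other side, to the left, with its three bars facing up: push its thumb lug to the left to raise the paddle, push the paddle on over its hinge and press it down flat. Use light fingertip pushes only: do not pinch, lift or shove the stands or their parts, and leave the other two paddles and the things lying around as they are.

Things in the scene. Friction and masses are not known exactly. Their poses are not given: they have to be found in the camera images.
- stand_cap: Status stand with the finned cap. Loose, 0.9 kg, grey base plate x -70 to 65, y -65 to 65, z 0 to 10 mm. Origin under the hinge line on the plate's underside; z up, x away from the robot, y to its left, yaw up to 0.5 rad either way. Part stands at x -46. A post at x 54 to 64, y -15 to 15, 110 high, carries an axle (14 dia, x -24 to 54, z 95 mm); paddle and lug turn on it as one piece.
- stand_cap_hinge (a point): Point on the hinge line of that stand, 95 mm above its underside, at x 0, y 0. The hinge line runs along the stand's x.
- stand_jaw: Another status stand of the same make, sizes and frame, which carries the jaw head. To be left alone.
- stand_bung: Another status stand of the same make, sizes and frame, which carries the rubber bung. To be left alone.
- flag_cap (a joint): Angle of the finned cap's paddle, rad. 0: lies level to the right (-y of the stand), ring up, lug upright. 1.57: paddle upright, lug level to the left (+y). 3.14: lies level to the left, bars up, lug down. Stops at 0 and 3.14. Stiff hinge (0.03 N m, under 1 N at the lug): it stays wherever it is left, and does not fall. Starts at 0 to 0.25.
- flag_jaw (a joint): The same for the jaw head's paddle; starts and stays near 0 (ring face up).
- flag_bung (a joint): The same for the rubber bung's paddle; starts and stays near 3.14 (already over, bars up).
- flag_cap_edge (a point): Middle of the free edge of the finned cap's paddle: an aluminium plate 4 mm thick and 38 mm wide (x 12 to 50 mm of the stand), reaching 52 mm from the hinge line; a raised ring on one face, three raised bars on the other. This point is at x 31 mm.
- flag_cap_lug (a point): Tip of its thumb lug: a steel tongue 14 mm wide (x -22 to -8 mm of the stand) and 6 mm thick, reaching 40 mm from the hinge line, square to the paddle. This point is at x -15 mm.
- fin_cap: Pale blue-grey finned cap, a round cup with upright fins on a flange, 46 mm across and 37 mm high, loose on the parking spot of its stand. Origin at the centre of its underside.
- jaw_head: Black jaw head, a slim post with claws at the top, 27 mm across, 62 mm high, loose on its stand. Origin at the centre of its underside.
- rubber_bung: Black tapered rubber bung, 24 mm across, 25 mm high, loose on its stand. Origin at the centre of its underside.
- screwdriver: Screwdriver with yellow handle, 197 x 27 mm, lying; loose bystander, origin at the centre of its underside.
- sanding_block: Sanding block 42 x 75 x 26 mm; loose bystander, origin at the centre of its underside.
- paint_tin: Small black paint tin, 61 mm across, 71 mm high; loose bystander, origin at the centre of its underside.
- hex_key: Black hex key, 32 x 89 x 7 mm, lying; loose bystander, origin at the centre of its underside.

How it is judged:
By the outcome, as a careful person would: the job done as asked, in the order asked, and still so for the second after the job is handed in, with the robot touching nothing.
It also fails if it takes over 48 s, if anything falls off the work surface, if the arm or the gripper's body presses on something with over 40 N, if the wrist force passes 120 N, or if a joint passes its speed limit or range.

## Working session

There is one attempt and no reset: what is moved stays moved. The work goes in short steps, Python scripts to look and compute and a shell command to move; the robot and the scene stay as the last step left them, time stands still between calls to the robot, and variables do not carry over. Pictures are saved under pics/ and viewed, at most 10 in all, crops included, and the job is handed in when it is done.

```bash
mkdir -p pics; cat > h.py <<'E'
import numpy as np, cv2
from scipy.spatial.transform import Rotation as R
from workcell import *
def cam(name):
    m=camera_model(name)
    if 'origin' in m:
        o=np.array(m['orientation'],float)
        Rm=R.from_rotvec(o).as_matrix() if o.shape==(3,) else o
        return Rm,np.array(m['origin'],float)
    s=get_obs(); T=np.array(m['tool_from_camera'],float)
    Rt=R.from_rotvec(s['orientation']).as_matrix()
    return Rt@T[:3,:3],Rt@T[:3,3]+np.array(s['ee_pos'])
def find(t,name,f):
    Rm,p=cam(name)
    return [(np.round(Rm@np.array(d['xyz'])+p,1),round(d['confidence'],2)) for d in f(t,name)]
def save(name,fn):
    im=get_image(name); cv2.imwrite('pics/'+fn,im[:,:,::-1].copy()); return im
E
python3 - <<'E'
from h import *
print(get_obs(), tip_extent)
for c in ('scene','side','wrist'):
    save(c,c+'1.png')
    print(c,cam(c)[1])
    for t in ('stand_cap','stand_cap_hinge','flag_cap_edge','flag_cap_lug','fin_cap','stand_jaw','stand_bung'):
        print(t,find(t,c,pinpoint)[:3])
E
```

```text
{'t': 0.0, 'qpos': array([ 1.11699913e+00,  4.23841521e-01,  1.63070265e+00, -1.17195463e-05,
        1.08858863e+00, -1.89981145e-02]), 'qvel': array([-0.00143599, -0.00091447, -0.00234729, -0.0008303 , -0.00090619,
        0.00124135]), 'joint_torque': array([ 2.90414118e-05, -5.44624901e+01, -2.73665643e+01,  6.43306808e-02,
        2.28230946e-02, -1.49043403e-04]), 'ee_pos': array([262.9917902 , 566.33492933, 211.1963141 ]), 'orientation': array([-6.77529435e-01, -3.06730335e+00,  2.35553188e-03]), 'ft_force': array([0.26582371, 0.795958  , 0.1187482 ]), 'moment': array([ 0.04937784, -0.00209977,  0.01733354]), 'grasp_force': 0.0, 'width': 87.83193504444297} 17.0
scene [ 59.25741268 865.04482311 633.49208402]
stand_cap [(array([ 383.8, -299. ,    0.9]), 0.87), (array([ 512.6, -363. ,   15.8]), 0.7)]
stand_cap_hinge [(array([ 377.8, -296.9,   94.6]), 0.9), (array([ 512.8, -363.8,   13.6]), 0.49)]
flag_cap_edge [(array([ 409.9, -350.5,   95.6]), 0.68)]
flag_cap_lug [(array([ 368.9, -295.5,  133.3]), 0.61)]
fin_cap [(array([ 335.7, -293.1,   12.3]), 0.72)]
stand_jaw []
stand_bung [(array([ 5.601e+02, -3.576e+02, -5.000e-01]), 0.95)]
side [-291.28783191  -49.48688071 1005.84724256]
stand_cap [(array([ 383.1, -295.1,    3.2]), 0.6)]
stand_cap_hinge [(array([ 379. , -297.3,   94.1]), 0.84)]
flag_cap_edge []
flag_cap_lug [(array([ 364.4, -295.7,  132.6]), 0.83)]
fin_cap [(array([ 335.8, -292.4,   10.8]), 0.51)]
stand_jaw []
stand_bung [(array([ 561.9, -356.1,    3.1]), 0.97)]
wrist [187.43719722 601.52486656 384.56295141]
stand_cap []
stand_cap_hinge []
flag_cap_edge []
flag_cap_lug []
fin_cap []
stand_jaw []
stand_bung []
```

View pics/scene1.png

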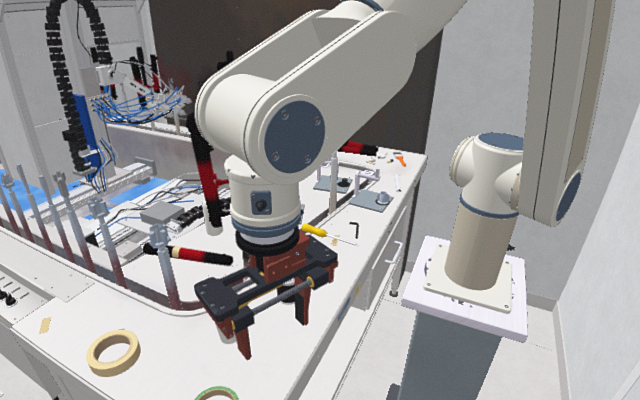

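View pics/side1.png

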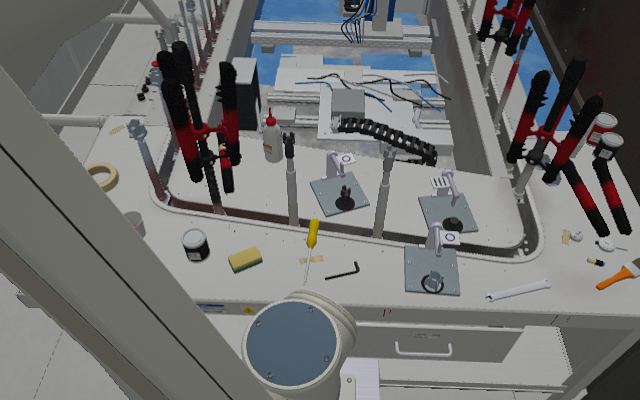

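```bash
python3 - <<'E'
from h import *
m=camera_model('side');K=np.array([[m['fx'],0,m['cx']],[0,m['fy'],m['cy']],[0,0,1.]]);d=np.array(m['dist_coeffs'])
Rm,p=cam('side')
def ray(px): 
    u=cv2.undistortPoints(np.array([[px]],float),K,d)[0,0]; return Rm@np.array([u[0],u[1],1])
for n,b,t in (('rodA',(380,235),(388,150)),('rodB',(293,223),(289,135)),('rodC',(219,210),(175,45)),('rodD',(160,195),(135,125)),('tin',(196,258),(196,232))):
    r=ray(b);g=p-r*p[2]/r[2]; q=ray(t); s=np.dot(g[:2]-p[:2],q[:2])/np.dot(q[:2],q[:2]); print(n,g.round(),'top',(p+s*q).round())
print(camera_model('wrist')['tool_from_camera'])
s=get_obs();Rt=R.from_rotvec(s['orientation']).as_matrix();print(Rt.round(3))
for w in ([150,-300,120],):print(w,'tool shift/0.2m',(Rt.T@np.array(w)/200).round(2))
E
```

```text
rodA [ 483. -176.    0.] top [ 485. -164.  296.]
rodB [512.  53.   0.] top [513.  50. 304.]
rodC [548. 255.  -0.] top [545. 263. 492.]
rodD [594. 426.   0.] top [594. 424. 246.]
tin [390. 284.   0.] top [398. 267.  96.]
[[-2.09242486e-04 -9.52838750e-01 -3.03476971e-01  8.33521563e+01]
 [ 9.99999682e-01  3.40966271e-05 -7.96538223e-04 -4.74403485e-01]
 [ 7.69320026e-04 -3.03477041e-01  9.52838441e-01 -1.72578341e+02]
 [ 0.00000000e+00  0.00000000e+00  0.00000000e+00  1.00000000e+00]]
[[-0.907  0.421 -0.   ]
 [ 0.421  0.907 -0.   ]
 [ 0.    -0.    -1.   ]]
[150, -300, 120] tool shift/0.2m [-1.31 -1.04 -0.6 ]
```

```bash
python3 -m jog '-0.655 -0.615 -0.345 0 0 -0.83 1;-0.655 -0.615 -0.345 0 0 -0.83 1;-0.655 -0.615 -0.345 0 0 -0.83 1;-0.655 -0.615 -0.345 0 0 -0.83 1;-0.655 -0.615 -0.345 0 0 -0.83 1;-0.655 -0.615 -0.345 0 0 -0.83 1'
```

```text
t: 1.8
ee_pos: [330.8, 399.9, 281.6]
orientation: [0.004, 3.141, 0.002]
ft_force: [-0.6, 0.7, 0.4]
width: 43.4
grasp_force: 0.0
```

```bash
python3 -m jog '-0.3 -1 0 0 0 0 1;-0.3 -1 0 0 0 0 1;-0.3 -1 0 0 0 0 1;-0.3 -1 0 0 0 0 1;-0.3 -1 0 0 0 0 1'
python3 -m jog '0 -1 0 0 0 0 1;0 -1 0 0 0 0 1;0 -1 0 0 0 0 1;0 -1 0 0 0 0 1;0 -1 0 0 0 0 1'
python3 -m jog '0.15 -1 0 0 0 0 1;0.15 -1 0 0 0 0 1;0.15 -1 0 0 0 0 1;0.15 -1 0 0 0 0 1;0.15 -1 0 0 0 0 1;0.15 -1 0 0 0 0 1'
```

```text
t: 2.3
ee_pos: [390.6, 197.6, 280.3]
orientation: [-0.004, -3.141, 0.002]
ft_force: [-0.6, 0.0, 0.6]
width: 3.3
grasp_force: 0.0
t: 2.8
ee_pos: [390.5, -3.4, 280.7]
orientation: [-0.01, -3.141, 0.001]
ft_force: [0.2, -0.3, -0.2]
width: 0.1
grasp_force: 0.0
t: 3.4
ee_pos: [360.8, -199.6, 280.4]
orientation: [-0.003, -3.141, -0.002]
ft_force: [0.1, 0.1, -0.1]
width: 0.5
grasp_force: 0.0
```

```bash
python3 -m jog '0.05 -0.6 -0.1 0 0 0 1;0.05 -0.6 -0.1 0 0 0 1;0.05 -0.6 -0.1 0 0 0 1;0.05 -0.6 -0.1 0 0 0 1;0.05 -0.6 -0.1 0 0 0 1'; python3 - <<'E'
from h import *
print(get_obs()['qpos'].round(2))
for c in ('wrist','scene','side'):
    save(c,c+'2.png')
    for t in ('stand_cap','stand_cap_hinge','flag_cap_edge','flag_cap_lug','fin_cap'):
        print(c,t,find(t,c,pinpoint)[:2])
E
```

```text
t: 3.9
ee_pos: [351.1, -317.7, 300.3]
orientation: [0.003, -3.141, -0.003]
ft_force: [0.0, 0.2, -0.5]
width: 0.5
grasp_force: 0.0
[-0.76  0.09  1.86  0.    1.19 -2.33]
wrist stand_cap [(array([ 378.9, -299.4,   -4.1]), 0.83)]
wrist stand_cap_hinge [(array([ 382.5, -296.5,   94.5]), 0.72), (array([386.5, 158.6,   1.3]), 0.55)]
wrist flag_cap_edge [(array([ 406.3, -346.6,   94.2]), 0.73)]
wrist flag_cap_lug [(array([ 363.6, -297.2,  134.9]), 0.81)]
wrist fin_cap [(array([ 335.9, -294.3,    7. ]), 0.56)]
scene stand_cap [(array([ 383.8, -295.9,    1.1]), 0.73)]
scene stand_cap_hinge [(array([ 378.6, -293.9,   95.5]), 0.59)]
scene flag_cap_edge [(array([ 412.4, -351.9,   95.4]), 0.51)]
scene flag_cap_lug [(array([ 367.4, -292.1,  132.8]), 0.57), (array([ 513.9, -362. ,   12.1]), 0.21)]
scene fin_cap [(array([ 334.5, -292.8,    9.7]), 0.49)]
side stand_cap [(array([ 511.7, -366.7,   12.1]), 0.74), (array([ 383.8, -295.5,    2.1]), 0.71)]
side stand_cap_hinge [(array([ 381.5, -294.9,   96.2]), 0.61)]
side flag_cap_edge [(array([ 410.4, -347.6,   92.4]), 0.77)]
side flag_cap_lug []
side fin_cap [(array([ 332.9, -292.2,    7.1]), 0.49)]
```

View pics/wrist2.png

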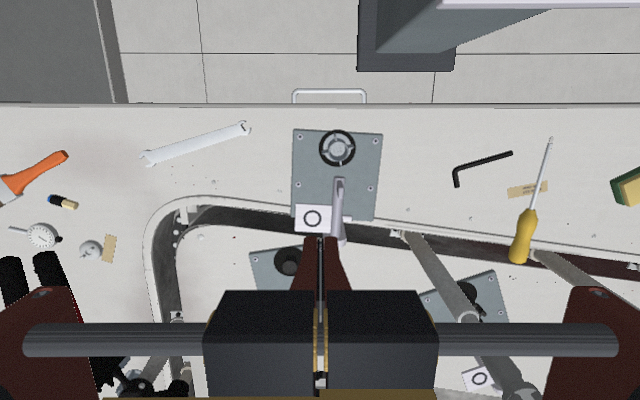

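```bash
python3 -m jog '-0.06 -0.06 0.2 0 0 0 1;-0.06 -0.06 0.4 0 0 0 1;-0.06 -0.06 0.6 0 0 0 1;-0.06 -0.06 0.75 0 0 0 1;-0.06 -0.06 0.85 0 0 0 1;-0.06 -0.06 0.85 0 0 0 1;-0.06 -0.06 0.85 0 0 0 1'; python3 - <<'E'
from h import *
for c in ('wrist','scene'):
    save(c,c+'3.png')
    for t in ('stand_cap_hinge','flag_cap_lug','flag_cap_edge'):
        print(c,t,find(t,c,pinpoint)[:2])
E
```

```text
t: 5.5
ee_pos: [362.2, -332.1, 131.2]
orientation: [-0.0, -3.141, -0.0]
ft_force: [0.4, 0.6, 1.2]
width: 0.4
grasp_force: 0.0
wrist stand_cap_hinge [(array([ 383.3, -296.6,   93.6]), 0.85)]
wrist flag_cap_lug [(array([ 366.6, -294.2,  138. ]), 0.77)]
wrist flag_cap_edge []
scene stand_cap_hinge [(array([ 378.1, -294.1,   91.9]), 0.89), (array([ 384.3, -295.1,    0.5]), 0.66)]
scene flag_cap_lug [(array([ 368.1, -295.8,  133.6]), 0.65)]
scene flag_cap_edge [(array([ 409.4, -348.2,   95.1]), 0.66)]
```

View pics/wrist3.png

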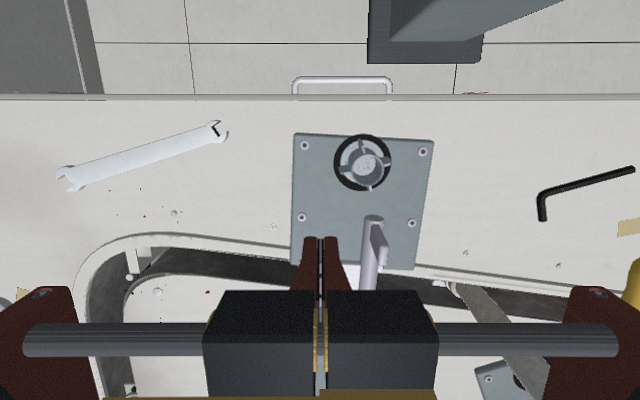

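```bash
python3 -m jog '0 0.05 0.01 0 0 0 1;0 0.08 0.01 0 0 0 1;0 0.11 0.01 0 0 0 1;0 0.14 0.01 0 0 0 1;0 0.17 0.01 0 0 0 1;0 0.2 0.01 0 0 0 1;0 0.22 0.01 0 0 0 1;0 0.22 0.01 0 0 0 1'; python3 - <<'E'
from h import *
for c in ('wrist','scene','side'):
    save(c,c+'4.png')
    for t in ('stand_cap_hinge','flag_cap_lug','flag_cap_edge'):
        print(c,t,find(t,c,pinpoint)[:2])
E
```

```text
t: 6.7
ee_pos: [362.0, -287.3, 129.0]
orientation: [0.001, -3.141, -0.0]
ft_force: [0.1, 0.5, -1.1]
width: 0.5
grasp_force: 0.0
wrist stand_cap_hinge [(array([ 381.7, -295.6,   91.3]), 0.7), (array([ 383.4, -295.4,   -1.1]), 0.25)]
wrist flag_cap_lug [(array([ 369.5, -297.3,  139.6]), 0.67)]
wrist flag_cap_edge [(array([ 409.9, -349.7,   95.8]), 0.63)]
scene stand_cap_hinge [(array([ 382.3, -295.9,   96.4]), 0.91)]
scene flag_cap_lug [(array([ 369.9, -296.9,  134.8]), 0.44), (array([404.5, 281.9,   4.4]), 0.41)]
scene flag_cap_edge []
side stand_cap_hinge [(array([ 381.5, -293.5,   97.6]), 0.62), (array([ 411.1, -348.6,   93.2]), 0.51)]
side flag_cap_lug [(array([ 366.2, -297. ,  132.1]), 0.66)]
side flag_cap_edge [(array([ 411.6, -346.8,   92.6]), 0.83)]
```

View pics/wrist4.png

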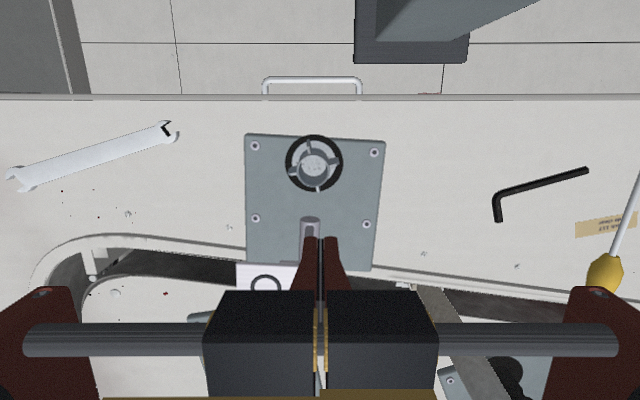

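```bash
python3 - <<'E'
import cv2,numpy as np
a=cv2.imread('pics/side4.png')[190:310,370:490];b=cv2.imread('pics/wrist3.png')[190:310,290:450]
b=cv2.resize(b,(480,400),interpolation=2)[:, :380];a=cv2.resize(a,(400,400),interpolation=2)
cv2.imwrite('pics/c5.png',np.hstack([a,b]))
E
```

```text
(no output)
```

View pics/c5.png

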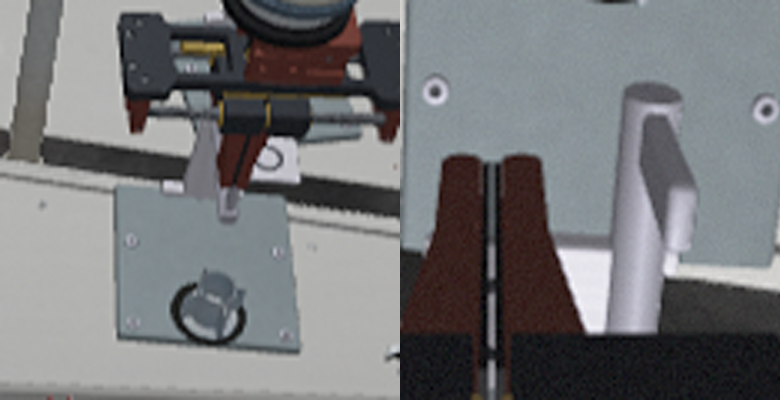

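```bash
cat >> h.py <<'E'
def proj(name,P,Rp=None):
    m=camera_model(name);K=np.array([[m['fx'],0,m['cx']],[0,m['fy'],m['cy']],[0,0,1.]]);d=np.array(m['dist_coeffs'],float)
    Rm,p=Rp or cam(name); Q=(np.atleast_2d(P)-p)@Rm
    return cv2.projectPoints(Q,np.zeros(3),np.zeros(3),K,d)[0][:,0].round(0).astype(int)
O=np.array([381,-296,0.]);YAW=-0.067
def S(x,y,z): return O+R.from_euler('z',YAW).apply([x,y,z])
def flag(th):
    c,s=np.cos(th),np.sin(th)
    return np.array([S(x,-r*c,95+r*s) for x,r in ((12,52),(50,52),(50,7),(12,7))]), np.array([S(x,r*s,95+r*c) for x,r in((-22,7),(-8,7),(-8,40),(-22,40))])
E
python3 - <<'E'
from h import *
out=[]
for c,x0,y0,w,h in(('side',380,170,110,90),('wrist',220,200,160,120)):
    k=400/w
    for th in (0,1.05):
        im=cv2.imread(f'pics/{c}4.png')
        im=cv2.resize(im,None,fx=k,fy=k,interpolation=2)
        for q,col in zip(flag(th),((0,0,255),(0,200,0))):
            cv2.polylines(im,[(proj(c,q)*k).astype(int)],True,col,1)
        out.append(im[int(y0*k):int(y0*k)+300,int(x0*k):int(x0*k)+400])
cv2.imwrite('pics/c6.png',np.vstack([np.hstack(out[:2]),np.hstack(out[2:])]))
E
```

```text
(no output)
```

View pics/c6.png

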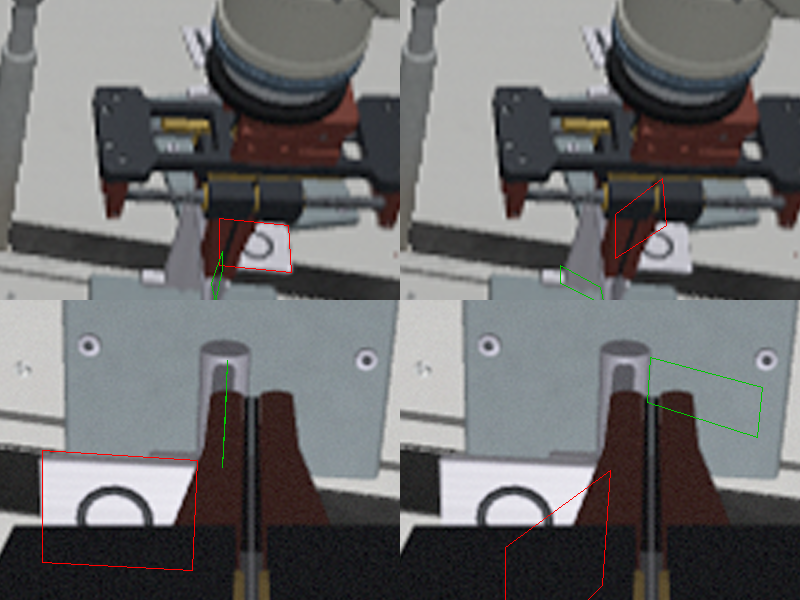

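```bash
python3 - <<'E'
from h import *
for z in (112,120,130):
  for x in (350,356,362): print(z,x,proj('wrist',[[x,-287.3,z],[x,-275,z]]).tolist(),proj('side',[[x,-287.3,z]]).tolist())
print(camera_model('wrist')['fx'],proj('wrist',[S(-24,0,102),S(-24,0,88),S(-22,0,135),S(-8,0,135)]).tolist())
E
```

```text
112 350 [[322, 217], [342, 217]] [[437, 254]]
112 356 [[322, 226], [342, 226]] [[436, 251]]
112 362 [[322, 234], [341, 234]] [[436, 249]]
120 350 [[322, 221], [343, 221]] [[437, 252]]
120 356 [[322, 231], [342, 231]] [[437, 249]]
120 362 [[322, 239], [342, 239]] [[437, 247]]
130 350 [[323, 228], [344, 228]] [[438, 249]]
130 356 [[322, 237], [344, 237]] [[438, 247]]
130 362 [[322, 247], [343, 247]] [[438, 245]]
319.6590610309756 [[312, 221], [312, 214], [310, 246], [309, 267]]
```

```bash
python3 -m jog '0 -0.1 0 0 0 0 1;0 -0.2 0 0 0 0 1;0 -0.2 0.05 0 0 0 1;0 -0.2 0.06 0 0 0 1;0 -0.2 0.06 0 0 0 1'; python3 - <<'E'
from h import *
w=save('wrist','wrist7.png');s=save('side','side7.png');c=save('scene','scene7.png')
q=proj('side',[[362,-327,100]])[0];r=proj('scene',[[362,-327,120]])[0];print(q,r)
f=lambda im,q,k=400,n=80:cv2.resize(im[max(q[1]-n//2,0):q[1]+n//2,max(q[0]-n//2,0):q[0]+n//2,::-1],(k,k),interpolation=2)
cv2.imwrite('pics/c7.png',np.hstack([f(s,q),f(c,r)]))
E
```

```text
t: 7.8
ee_pos: [361.3, -326.7, 116.1]
orientation: [-0.0, -3.14, -0.003]
ft_force: [0.2, -0.2, -0.4]
width: 0.3
grasp_force: 0.0
[453 253] [381 169]
```

View pics/c7.png

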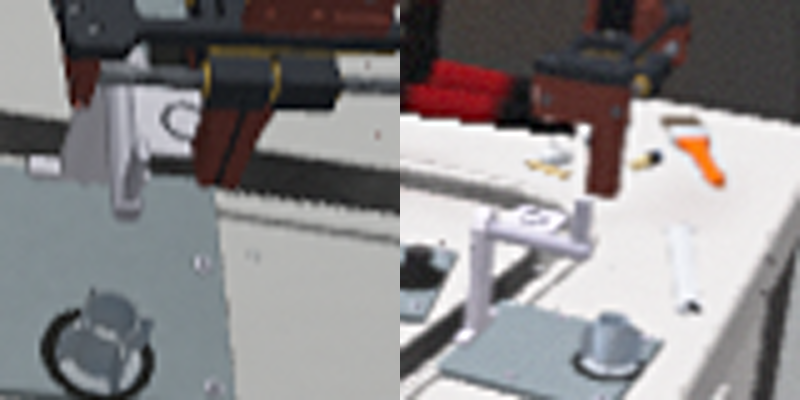

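```bash
python3 -m jog '0 0 0.035 0 0 0 1;0 0.05 0.035 0 0 0 1;0 0.08 0.035 0 0 0 1;0 0.11 0.035 0 0 0 1;0 0.14 0.035 0 0 0 1;0 0.17 0.035 0 0 0 1;0 0.2 0.035 0 0 0 1;0 0.2 0.035 0 0 0 1'; python3 - <<'E'
from h import *
for c in ('wrist','scene','side'):
    save(c,c+'8.png')
    for t in ('stand_cap_hinge','flag_cap_lug','flag_cap_edge'):
        print(c,t,find(t,c,pinpoint)[:2])
E
```

```text
t: 8.75
ee_pos: [362.0, -287.1, 110.0]
orientation: [0.0, -3.141, -0.001]
ft_force: [-0.6, -0.6, 0.1]
width: 0.2
grasp_force: 0.0
wrist stand_cap_hinge [(array([ 382.1, -292.8,   94.5]), 0.87)]
wrist flag_cap_lug [(array([ 367.5, -270.3,  127.1]), 0.83)]
wrist flag_cap_edge []
scene stand_cap_hinge [(array([ 379.2, -295.4,   96.1]), 0.75)]
scene flag_cap_lug [(array([ 562.7, -358. ,   -1.1]), 0.67), (array([ 368.5, -270.6,  125.9]), 0.45)]
scene flag_cap_edge [(array([ 410.7, -340.5,  125.4]), 0.45)]
side stand_cap_hinge [(array([ 381.8, -296. ,   96.1]), 0.67)]
side flag_cap_lug [(array([ 368.5, -274. ,  125.5]), 0.63)]
side flag_cap_edge [(array([ 368.3, -274.6,  125.9]), 0.62), (array([ 411.1, -335.1,  122.3]), 0.46)]
```

```bash
python3 -m jog '0 0.02 0.03 0 0 0 1;0 0.04 0.05 0 0 0 1;0 0.06 0.07 0 0 0 1;0 0.08 0.09 0 0 0 1;0 0.09 0.11 0 0 0 1;0 0.09 0.11 0 0 0 1'; python3 - <<'E'
from h import *
for c in ('wrist','scene','side'):
    save(c,c+'9.png')
    for t in ('stand_cap_hinge','flag_cap_lug','flag_cap_edge'):
        print(c,t,find(t,c,pinpoint)[:2])
E
```

```text
t: 9.95
ee_pos: [361.6, -269.1, 87.3]
orientation: [0.0, -3.14, -0.002]
ft_force: [-0.1, -0.0, 0.2]
width: 0.4
grasp_force: 0.0
wrist stand_cap_hinge [(array([ 381.3, -296.8,   90.5]), 0.81)]
wrist flag_cap_lug [(array([ 368. , -256.3,   93.1]), 0.62), (array([ 377.9, -295.2,   -3.5]), 0.59)]
wrist flag_cap_edge []
scene stand_cap_hinge [(array([ 379.9, -292. ,   94.7]), 0.89)]
scene flag_cap_lug [(array([ 368.9, -256.1,   95.5]), 0.57)]
scene flag_cap_edge [(array([418.5,   0.8,   0. ]), 0.59), (array([ 417.2, -296.5,  147.5]), 0.54)]
side stand_cap_hinge [(array([ 379.4, -293. ,   94.9]), 0.57)]
side flag_cap_lug [(array([ 370. , -257. ,   93.1]), 0.63)]
side flag_cap_edge [(array([ 333. , -295. ,   10.7]), 0.41)]
```

```bash
python3 -m jog '0 0.025 0.02 0 0 0 1;0 0.03 0.04 0 0 0 1;0 0.03 0.06 0 0 0 1;0 0.03 0.06 0 0 0 1'; python3 - <<'E'
from h import *
for c in ('wrist','scene','side'):
    save(c,c+'10.png')
    for t in ('stand_cap_hinge','flag_cap_lug','flag_cap_edge'):
        print(c,t,find(t,c,pinpoint)[:2])
E
```

```text
t: 10.95
ee_pos: [361.7, -263.5, 75.3]
orientation: [-0.0, -3.141, -0.001]
ft_force: [0.2, 0.2, -0.5]
width: 0.1
grasp_force: 0.0
wrist stand_cap_hinge [(array([ 382.3, -294.4,   93. ]), 0.87), (array([ 381. , -295.2,   -4.6]), 0.39)]
wrist flag_cap_lug []
wrist flag_cap_edge []
scene stand_cap_hinge [(array([ 378.2, -295. ,   95.9]), 0.62)]
scene flag_cap_lug [(array([ 367.4, -259.4,   74.7]), 0.66), (array([ 562.3, -358.4,   -2.6]), 0.52)]
scene flag_cap_edge [(array([ 415.5, -272.8,  141.1]), 0.41)]
side stand_cap_hinge [(array([ 379.5, -296.4,   94.9]), 0.6)]
side flag_cap_lug [(array([ 368.8, -261.6,   74.5]), 0.55)]
side flag_cap_edge []
```

```bash
python3 -m jog '0 0.01 -0.2 0 0 0 1;0 0 -0.4 0 0 0 1;0 -0.02 -0.55 0 0 0 1;-0.1 -0.24 -0.55 0 0 0 1;-0.25 -0.24 -0.55 0 0 0 1;-0.25 -0.24 -0.4 0 0 0 1;-0.25 -0.24 -0.2 0 0 0 1;-0.25 -0.24 -0.18 0 0 0 1'; python3 - <<'E'
from h import *
for c in ('wrist','scene','side'):
    save(c,c+'11.png')
    for t in ('stand_cap_hinge','flag_cap_lug','flag_cap_edge'):
        print(c,t,find(t,c,pinpoint)[:2])
E
```

```text
t: 12.35
ee_pos: [409.6, -309.9, 108.4]
orientation: [-0.0, -3.136, -0.007]
ft_force: [-1.3, -0.6, 0.3]
width: 0.5
grasp_force: 0.0
wrist stand_cap_hinge [(array([ 383.9, -293.2,   95.6]), 0.65)]
wrist flag_cap_lug [(array([ 369. , -261.5,   81.9]), 0.76)]
wrist flag_cap_edge [(array([374.8, -81. ,   4.3]), 0.73), (array([ 414.7, -273.4,  143.8]), 0.68)]
scene stand_cap_hinge [(array([ 378.9, -294.2,   96.6]), 0.88), (array([370.4, -79.5,   0.8]), 0.23)]
scene flag_cap_lug [(array([ 371.4, -258.8,   76.2]), 0.55)]
scene flag_cap_edge [(array([ 414.7, -274.6,  140.7]), 0.71)]
side stand_cap_hinge [(array([ 379.4, -295.3,   96.5]), 0.72), (array([ 332.5, -293. ,   10.4]), 0.65)]
side flag_cap_lug [(array([ 369.5, -261. ,   75. ]), 0.62)]
side flag_cap_edge [(array([ 412.9, -270.8,  137.6]), 0.78), (array([401.6, 277.6,   1.2]), 0.41)]
```

```bash
python3 -m jog '0 0.04 0 0 0 0 1;0 0.08 0 0 0 0 1;0 0.11 0.01 0 0 0 1;0 0.14 0.02 0 0 0 1;0 0.17 0.04 0 0 0 1;0 0.2 0.05 0 0 0 1;0 0.21 0.06 0 0 0 1;0 0.21 0.06 0 0 0 1'; python3 - <<'E'
from h import *
for c in ('wrist','scene','side'):
    save(c,c+'12.png')
    for t in ('stand_cap_hinge','flag_cap_lug','flag_cap_edge'):
        print(c,t,find(t,c,pinpoint)[:2])
E
```

```text
t: 13.75
ee_pos: [411.9, -269.3, 99.6]
orientation: [0.0, -3.141, -0.001]
ft_force: [-0.5, -0.5, -0.3]
width: 0.4
grasp_force: 0.0
wrist stand_cap_hinge [(array([ 381.9, -294. ,   91.2]), 0.91), (array([ 414.8, -244.6,  110.8]), 0.66)]
wrist flag_cap_lug [(array([ 368.4, -282. ,   58.7]), 0.84)]
wrist flag_cap_edge [(array([ 415.2, -248.4,  113.8]), 0.9)]
scene stand_cap_hinge [(array([ 377.2, -293.5,   95.1]), 0.88)]
scene flag_cap_lug [(array([ 368.6, -282.6,   57.3]), 0.65)]
scene flag_cap_edge [(array([ 417. , -251.7,  111.9]), 0.59)]
side stand_cap_hinge [(array([ 383.9, -295. ,   96.6]), 0.88)]
side flag_cap_lug [(array([ 367.2, -282.7,   55.8]), 0.7)]
side flag_cap_edge [(array([ 416.9, -247.2,  112.6]), 0.72)]
```

```bash
python3 -m jog '0 0.02 0 0 0 0 1;0 0.02 0.02 0 0 0 1;0 0.02 0.04 0 0 0 1;0 0.02 0.05 0 0 0 1;0 0.02 0.05 0 0 0 1'; python3 -m jog '0 0 0.01 0 0 0 1;0 0 0.01 0 0 0 1;0 0 0.01 0 0 0 1'
```

```text
t: 14.85
ee_pos: [411.9, -265.8, 89.5]
orientation: [-0.0, -3.141, -0.001]
ft_force: [0.4, 0.4, -0.1]
width: 0.7
grasp_force: 0.0
t: 15.15
ee_pos: [412.0, -265.9, 87.9]
orientation: [-0.0, -3.141, -0.0]
ft_force: [0.4, 0.4, 0.9]
width: 0.4
grasp_force: 0.0
```

```bash
python3 -m jog '0 0 0.005 0 0 0 1;0 0 0.005 0 0 0 1;0 0 0.005 0 0 0 1'; python3 - <<'E'
from h import *
for c in ('wrist','scene','side'):
    save(c,c+'13.png')
    for t in ('flag_cap_lug','flag_cap_edge'):
        print(c,t,find(t,c,pinpoint)[:2])
E
```

```text
t: 15.45
ee_pos: [412.1, -265.9, 87.0]
orientation: [-0.0, -3.142, 0.0]
ft_force: [-0.1, -0.4, -0.1]
width: 0.7
grasp_force: 0.0
wrist flag_cap_lug [(array([ 367.1, -295.7,   57.7]), 0.56)]
wrist flag_cap_edge [(array([ 415.9, -245.8,   94.3]), 0.76)]
scene flag_cap_lug [(array([ 369.4, -294.4,   50.2]), 0.54)]
scene flag_cap_edge [(array([ 417.9, -248.4,   92.3]), 0.54)]
side flag_cap_lug [(array([ 367.6, -298.4,   53.3]), 0.78)]
side flag_cap_edge [(array([ 417.3, -243.2,   92.1]), 0.64), (array([405.3, 280.4,  -0.5]), 0.63)]
```

Nearly flat; continue in small steps until the stop is felt.

```bash
for i in 1 2; do python3 -m jog '0 0 0.005 0 0 0 1;0 0 0.005 0 0 0 1'|grep -E 'ee_pos|ft'; done
```

```text
ee_pos: [412.2, -266.0, 86.4]
ft_force: [-2.6, 0.6, 7.3]
ee_pos: [412.3, -266.0, 86.2]
ft_force: [-3.7, 3.1, 16.9]
```

```bash
python3 -m jog '0 0 -0.02 0 0 0 1;0 0 -0.15 0 0 0 1;0 0 -0.35 0 0 0 1;0 0 -0.6 0 0 0 1;0.25 0 -0.8 0 0 0 1;0.25 0 -0.8 0 0 0 1;0.25 0 -0.8 0 0 0 1'; python3 - <<'E'
from h import *
for c in ('wrist','scene','side'):
    save(c,c+'14.png')
    for t in ('stand_cap','stand_cap_hinge','flag_cap_lug','flag_cap_edge','fin_cap'):
        print(c,t,find(t,c,pinpoint)[:2])
E
```

```text
t: 17.0
ee_pos: [361.6, -266.2, 246.1]
orientation: [0.003, 3.139, -0.003]
ft_force: [1.4, 1.2, 0.5]
width: 0.9
grasp_force: 0.0
wrist stand_cap [(array([ 380.1, -296. ,   -7. ]), 0.84), (array([ 6.254e+02, -6.320e+01,  6.000e-01]), 0.61)]
wrist stand_cap_hinge [(array([ 382.2, -297.4,   91.3]), 0.89)]
wrist flag_cap_lug [(array([ 366.8, -292.7,   53.8]), 0.65)]
wrist flag_cap_edge [(array([ 411.5, -244.3,   92. ]), 0.76)]
wrist fin_cap [(array([ 335.3, -289.2,   11.1]), 0.82)]
scene stand_cap [(array([ 383.4, -295. ,    2.1]), 0.93)]
scene stand_cap_hinge [(array([ 379.5, -294.2,   95.3]), 0.94)]
scene flag_cap_lug []
scene flag_cap_edge [(array([ 515.8, -364.1,   13. ]), 0.59), (array([ 419.1, -247.1,   93.2]), 0.53)]
scene fin_cap [(array([ 333. , -293.4,   10.7]), 0.45)]
side stand_cap [(array([ 380.9, -294.6,    1.6]), 0.59)]
side stand_cap_hinge [(array([ 378.4, -295.3,   94.6]), 0.82)]
side flag_cap_lug [(array([ 366.2, -299.7,   54.6]), 0.78)]
side flag_cap_edge [(array([ 414.4, -241.7,   92.8]), 0.65)]
side fin_cap [(array([ 332.6, -294.7,   10. ]), 0.51)]
```

View pics/wrist14.png

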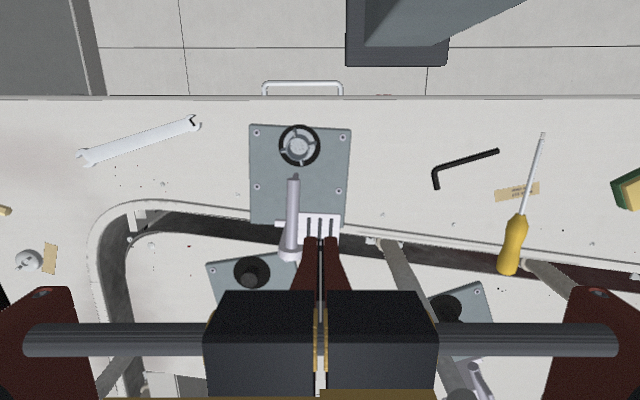

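The paddle lies flat to the left with its three bars facing up, at about (320,222). The lug points down, and the stand and cap are where they were. The arm is clear of everything.

```bash
python3 -c "from workcell import close_job; print(close_job())"
```

```text
the job is handed in; nothing more can be done
None
```

The finned cap's paddle is turned over and lies flat on the left with its three bars up. I pressed it down until it met its stop (about 17 N), backed the arm clear of everything and handed the job in at about 17 s. The stand and cap had not moved in the final images.

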